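# Probe two test pads of a board on an x-y stage

## Robot

A 6-joint arm with a two-finger parallel gripper is mounted at the origin on a cart in front of the work surface, level with it; the furniture and walls round the work are solid. World frame = base frame: x ahead of the robot, y to its left, z up, the work surface at z = 0. Lengths are in mm, angles in degrees, forces in N, time in s.
With the tool pointing down it reaches from about 300 to 850 mm from the base axis. Payload 4.2 kg.
Tool frame: the origin (TCP) lies midway between the tips of the shut fingers; the grasp point (between the pads) lies 19 mm behind it; z points along the fingers, y is the line along which they close (so a half turn about z gives the same grasp; the last joint's range is limited). The gripper opens to 91 mm and grips with 3 to 60 N. Pads are 32 mm wide; open, the fingers measure 118 mm over their backs; the gripper's body (76 mm by 178 mm) begins 60 mm behind the grasp point.
Start: joints at [-66.119, 18.312, 89.639, -0, 72.044, -1.146], TCP at [243.254, -521.028, 213.976] pointing down, gripper open.
Joint ranges: [-177.97, 177.97], [-48.28, 115.42], [12.27, 149.76], [-77.06, 257.06], [2.81, 150.46], [-146.56, 146.56]. Speed limits (degrees/s): [147.25, 147.25, 180, 180, 180, 180].

## Interface

Orientations are given as [roll, pitch, yaw] about the fixed x, y, z axes, in that order (R = Rz(yaw) Ry(pitch) Rx(roll)).
In Python, from workcell import env, imaging, order gives the robot as it stands (env), with the cameras (imaging) and the job (order).
- The arm moves only by the shell command python3 drive.py [OPENING] [FORCE], which reads ROWS from standard input. ROWS is a JSON list of rows, 1 to 8 of them, each of 6 numbers: dx, dy, dz in shares of the most that a row can go, 1 being 50 mm, then a rotation vector rx, ry, rz in normalised numbers (1 is 180 degrees); each row shifts and turns the commanded pose from where the row before left it, along the tool's axes as they then stand; what a row does not reach is not made up. A row lasts 1/10 s, in which the tool goes at most 50 mm and 8.59 degrees, less where a joint would pass 70% of its speed; a pose out of reach is approached as far as the arm can. OPENING is the finger opening in mm, set as the command begins (- or left out keeps the last). The fingers move at their own pace and stop on an object; FORCE is the grip in N (left out, the last holds). Time passes only in rows, so rows that do not move let the fingers close. It prints the time, the measured TCP pose, the force, the opening and the grip force at its end. A shift or turn number past 1, either way, is cut back to 1. Input that does not fit is refused with a message, and nothing moves.
- env.state(): the state, without advancing time (a new reading comes with each control period).
- imaging.grab_frame(name): name is "scene" or "top"; returns the picture (480x640x3 uint8, blue, green, red); there is no depth.
- imaging.camera_model(name): a dict with "fx", "fy", "cx", "cy" (pixels), "T" (4x4, takes a point from camera to world coordinates). Camera axes: x right, y up, looking along -z (the intrinsics and any distortion apply to the point x, -y, -z); pixel columns grow to the right and rows downward; lengths in mm; the calibration is good to about 2 mm. A picture is of the moment at which its call begins. camera_model takes no time and is no camera call.
- order.job_done(): hands the job in; it is judged then, once.
The state is a dict: "time_s": time; "qpos": joint angles; "qvel": joint speeds; "effort": joint torques, N m; "ee_pos": TCP position; "ee_rot": TCP orientation; "force": force on the tool from outside, world axes, zero at the start; "torque": the same for the moment, N m; "gripper_width": finger opening in mm; "gripper_force": force on a finger pad.
Only numpy, scipy, OpenCV 4.12 (cv2) and the standard library are available. Lean on these libraries where they do the work, as an engineer would, in place of code of your own. Each camera call takes 0.05 s, during which the arm holds its last target. There are 200 camera calls.

## Task

Lay the green board with the two ringed pads flat and square in the blue carrier's pocket and let go of it. Then, by the carrier's black knob, slide the carrier until the white-ringed gold pad lies exactly under the pin of the fixed probe and press the probe's red cap down gently (about 8 N on the pad, never as much as 20 N) so that the pin stays pressed on the pad for about half a second; then step the carrier to the red-ringed pad and do the same there. Let the probe spring back up, leave the red-ringed pad under it with the board still seated, press the pin on nothing but those two pads, and leave the other things on the desk where they are.

Things in the scene. Friction and masses are not known exactly. Their poses are not given: they have to be found in the camera images.
- board: green circuit board, 76 mm (its x) by 54 mm (y) by 5 mm thick, 60 g or so; origin: centre of its underside, z up. A black terminal block, 28 mm (x) by 12 mm (y), stands in its middle, its top 17 mm above the origin: grip it by its long sides (closing along the board's y). The board may lie in the pocket either way round (half a turn)
- white_pad (a point): centre of the gold pad (6 mm across) in the white ring, on the board's top face, at (-26, +14, 5) mm in the board's frame; to be probed first
- red_pad (a point): centre of the gold pad (6 mm across) in the red ring, on the board's top face, at (+26, -14, 5) mm in the board's frame; to be probed second
- pocket (a point): centre of the floor of the pocket in the blue carrier, 34 mm over the desk; pocket 78.4 mm (x) by 56.4 mm (y), upright walls 2.5 mm, then a flared lead-in 4 mm wide up to 7 mm over the floor; the seated board's origin lies here (1.2 mm play each way), its top 2 mm below the rim. Axes of the stage: x along the lower slide, y along the upper slide, z up
- knob (a point): centre of the top of the carrier's upright black knob, a cylinder 20 mm across; grip it in its top 30 mm (its tab lies 44 mm under the top; swing the board in above it). It stands 97 mm from the pocket's centre along the pocket's -y. Holding it moves the carrier in x and y; each slide takes about 3 N of friction plus light drag and stays where it is left
- probe: red push cap, 26 mm across, 12 mm thick, on the probe's plunger; origin: centre of its top, on the pin's upright axis, 145 mm over the desk when up. It goes straight down up to 34 mm on a soft spring (0.5 N, 2 N far down) and returns. The 4 mm brass pin below ends 15 to 31 mm above the seated board's top, unknown each time: feel for contact; the board's block passes below it
- saddle (a joint): lower slide, m: carrier's travel along the stage's x, from -0.105 (out in front, for loading; it starts there, -0.100 to -0.080) to +0.040; at 0 the pocket's centre is under the probe in x
- carrier (a joint): upper slide, m: carrier's travel along the stage's y, -0.030 to +0.030; at 0 the pocket's centre is under the probe in y
- multimeter: yellow and black multimeter, 126x66x38 mm, a bystander; origin: centre of its underside
- tape_roll: orange tape roll, 63 mm across, 19 mm high, a bystander; origin: centre of its underside
- solder_spool: spool of solder, 54x84x38 mm, a bystander; origin: centre of its underside
- side_cutter: red-handled side cutters, 44x117x10 mm, a bystander; origin: centre of its underside
- spare_board: another small green circuit board with tall parts, 35x50x13 mm, no ringed pads, a bystander; origin: centre of its underside
- mug: orange mug, 81x113x101 mm, a bystander; origin: centre of its underside
- tweezers: steel tweezers, 12x118x8 mm, a bystander; origin: centre of its underside
- bridge (a point): top of the fixed bridge's post, 98 mm over the desk, 100 mm from the pin's axis along the stage's +x; the bridge arm, 28 mm wide and 22 mm thick, runs from there to just beyond the pin's axis

How it is judged (in metres and radians):
On the way, in this order (a step that is already met when the one before it is completed fails the run):
1. the board lies flat and square in the carrier's pocket, released (horizontal distance between board and pocket below 0.003 m and z of board in the frame of pocket below 0.0015 m and angle between the z axis of board and the z axis of pocket, either way round below 0.04 rad and angle between the x axis of board and the x axis of pocket, either way round below 0.08 rad and contact force between the fingers and board below 0.1 N), for 0.2 s.
2. the pin is pressed on the white-ringed pad with at least 3 N for 0.3 s (horizontal distance between probe and white_pad below 0.003 m and contact force between probe and board above 3 N), for 0.3 s.
3. the pin is pressed on the red-ringed pad with at least 3 N for 0.3 s (horizontal distance between probe and red_pad below 0.003 m and contact force between probe and board above 3 N), for 0.3 s.
At the end, for the whole second after the job is handed in: the board rests seated in the pocket (within 3 mm of its centre, under 1.5 mm off its floor, flat within 0.04 rad, square within 0.08 rad), the red-ringed pad is within 3 mm of the probe's axis, and the probe is back up (cap within 5 mm of its top position), not touching the board (horizontal distance between board and pocket below 0.003 m and z of board in the frame of pocket below 0.0015 m and angle between the z axis of board and the z axis of pocket, either way round below 0.04 rad and angle between the x axis of board and the x axis of pocket, either way round below 0.08 rad and horizontal distance between probe and red_pad below 0.003 m and z of probe in the frame of pocket above 0.106 m and contact force between probe and board below 0.1 N and linear speed of board below 0.01 m/s).
It fails at once if the pin is pressed on the board with more than 20 N (contact force between probe and board above 20 N).
It fails at once if the pin is pressed (over 1 N) on the board more than 4 mm from both pads' centres (contact force between probe and board above 1 N and horizontal distance between probe and white_pad above 0.004 m and horizontal distance between probe and red_pad above 0.004 m).
It fails at once if a bystander is moved by more than 40 mm (distance of any of multimeter, tape_roll, solder_spool, side_cutter, spare_board, mug, tweezers from where it was at the start of the episode above 0.04 m).
It also fails if it takes over 72 s, if anything falls off the work surface, if the arm or the gripper's body presses on something with over 40 N, if the wrist force passes 120 N, or if a joint passes its speed limit or range.

## Working session

There is one attempt and no reset: what is moved stays moved. The work goes in short steps, Python scripts to look and compute and a shell command to move; the robot and the scene stay as the last step left them, time stands still between calls to the robot, and variables do not carry over. Pictures are saved under pics/ and viewed, at most 10 in all, crops included, and the job is handed in when it is done.

```bash
ls; mkdir -p pics; python3 - <<'E'
from workcell import env, imaging, order
import cv2
for n in("scene","top"):
    cv2.imwrite(f"pics/{n}0.png",imaging.grab_frame(n)); m=imaging.camera_model(n); print(n,m)
print(env.state())
E
```

```text
drive.py
pics
workcell.py
scene {'fx': 568.1702889784245, 'fy': 568.1702889784245, 'cx': 328.84662680992216, 'cy': 233.6337718903877, 'T': array([[-4.09843585e-02,  5.42620483e-01, -8.38977528e-01,
        -5.56005519e+02],
       [-9.98973798e-01, -6.05264666e-03,  4.48856006e-02,
         9.01943079e+00],
       [ 1.92778117e-02,  8.39956175e-01,  5.42311709e-01,
         8.38612740e+02],
       [ 0.00000000e+00,  0.00000000e+00,  0.00000000e+00,
         1.00000000e+00]])}
top {'fx': 495.3577724314934, 'fy': 495.3577724314934, 'cx': 310.2701555632881, 'cy': 242.6468200286388, 'T': array([[ 2.63061859e-02,  9.91181081e-01, -1.29877055e-01,
         4.64683345e+02],
       [-9.99531417e-01,  2.40460061e-02, -1.89403198e-02,
        -5.97701234e+01],
       [-1.56502622e-02,  1.30314444e-01,  9.91349189e-01,
         1.22394695e+03],
       [ 0.00000000e+00,  0.00000000e+00,  0.00000000e+00,
         1.00000000e+00]])}
{'time_s': 0.1, 'qpos': array([-6.61208297e+01,  1.83486249e+01,  8.96998612e+01,  8.96906120e-04,
        7.20430760e+01, -1.14721038e+00]), 'qvel': array([-0.0580633 , -0.08534322, -0.19546937, -0.05307662, -0.07135491,
       -0.00134529]), 'effort': array([-5.34759965e-04, -4.13331878e+01, -2.32509667e+01,  7.27820140e-02,
        4.21549135e-02, -5.99067607e-05]), 'ee_pos': array([ 243.05673751, -520.60668804,  213.19484725]), 'ee_rot': array([-1.79908473e+02, -2.68578995e-03,  2.50261014e+01]), 'force': array([0.20772531, 0.16938176, 0.39408741]), 'torque': array([0.05957876, 0.00824157, 0.02454481]), 'gripper_force': 0.0, 'gripper_width': 91.39851343163141}
```

View pics/scene0.png

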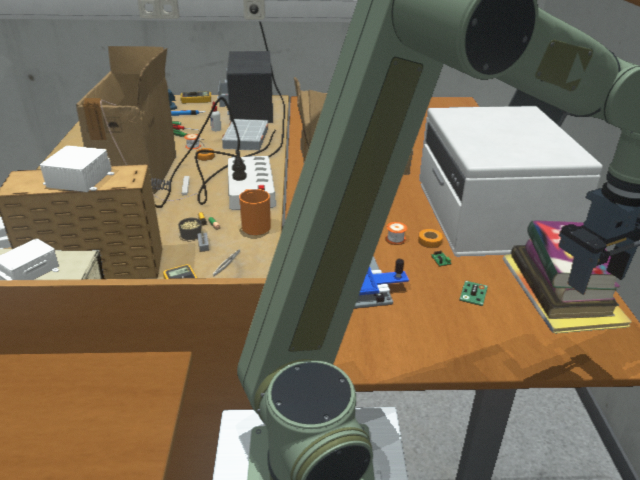

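View pics/top0.png

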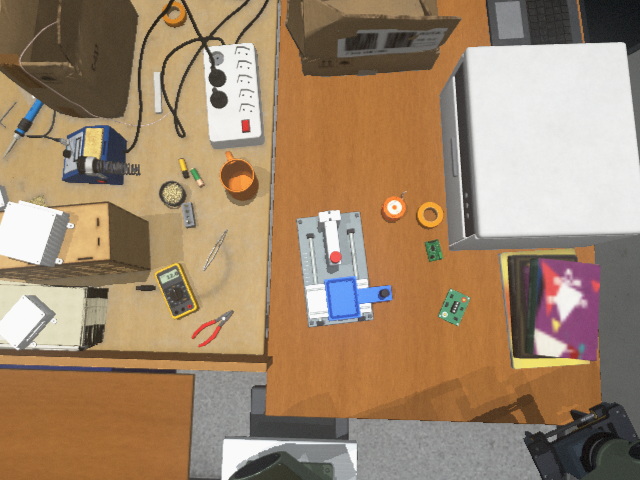

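```bash
python3 - <<'E'
import cv2,numpy as np
t=cv2.imread("pics/top0.png");s=cv2.imread("pics/scene0.png")
a=cv2.resize(t[200:330,290:400],None,fx=4.5,fy=4.5,interpolation=cv2.INTER_CUBIC)  # 495x585
b=cv2.resize(t[285:330,435:475],None,fx=7,fy=7,interpolation=cv2.INTER_CUBIC) #280x315
c=cv2.resize(s[275:310,455:495],None,fx=7,fy=7,interpolation=cv2.INTER_CUBIC) #280x245
o=np.zeros((590,790,3),np.uint8);o[:585,:495]=a;o[:315,500:780]=b;o[320:565,500:780]=c
cv2.imwrite("pics/c1.png",o)
E
```

```text
(no output)
```

View pics/c1.png

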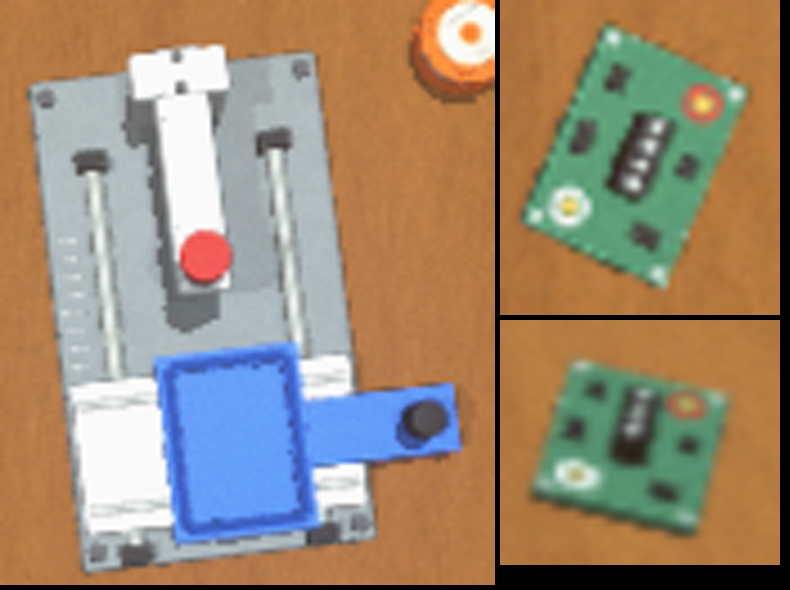

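```bash
cat > h.py <<'E'
import numpy as np,cv2
from workcell import env, imaging, order
def ray(n,p):
    m=imaging.camera_model(n);d=np.array([(p[0]-m['cx'])/m['fx'],-(p[1]-m['cy'])/m['fy'],-1]);return m['T'][:3,3],m['T'][:3,:3]@d
def atz(n,p,z):
    o,d=ray(n,p);return o+d*(z-o[2])/d[2]
def tri(pt,ps):
    (a,u),(b,v)=ray("top",pt),ray("scene",ps)
    k=np.linalg.lstsq(np.c_[u,-v],b-a,rcond=None)[0];x,y=a+k[0]*u,b+k[1]*v
    return (x+y)/2,np.linalg.norm(x-y)
def proj(n,P):
    m=imaging.camera_model(n);q=m['T'][:3,:3].T@(np.array(P)-m['T'][:3,3]);return np.array([m['cx']-m['fx']*q[0]/q[2],m['cy']+m['fy']*q[1]/q[2]])
def C(u,v,f,x0,y0): return (x0+(u+.5)/f-.5, y0+(v+.5)/f-.5)
E
python3 - <<'E'
from h import *
np.set_printoptions(precision=1,suppress=True)
A=lambda u,v:C(u,v,4.5,290,200)
B=lambda u,v:C(u-500,v,7,435,285)
S=lambda u,v:C(u-500,v-320,7,455,275)
for n,p,q in (("white",(569,206),(577,474)),("red",(703,103),(686,404)),("blk",(642,158),(637,427))):
    print(n,tri(B(*p),S(*q)),atz("top",B(*p),5 if n!="blk" else 15),atz("scene",S(*q),5 if n!="blk" else 15))
cs=np.array([atz("top",B(*p),5)[:2] for p in((613,25),(748,90),(662,287),(525,222))]);print(cs,cs.mean(0))
print("knob",tri(A(427,415),(399.5,262)),[atz("top",A(427,417),z) for z in(80,90,100)])
print("cap",atz("top",A(206,256),145))
r=np.array([atz("top",A(*p),41)[:2] for p in((157,362),(298,345),(318,522),(178,541))]);print("rim",r,r.mean(0))
r=np.array([atz("top",A(*p),8)[:2] for p in((30,87),(315,53),(375,540),(85,572))]);print("base",r)
d=r[[0,1]]-r[[3,2]];print(np.degrees(np.arctan2(d[:,1],d[:,0])));d=r[[0,3]]-r[[1,2]];print(np.degrees(np.arctan2(-d[:,0],d[:,1])))
E
```

```text
white (array([ 457.7, -366.1,    7.2]), np.float64(0.23000535268332167)) [ 457.7 -366.5    5. ] [ 460.4 -367.1    5. ]
red (array([ 494.4, -412.6,    7.1]), np.float64(0.09422194479556883)) [ 494.4 -413.2    5. ] [ 497.1 -413.7    5. ]
blk (array([ 474.8, -389.7,   13.1]), np.float64(0.1337096064705224)) [ 474.8 -389.1   15. ] [ 472.4 -388.9   15. ]
[[ 520.7 -382.3]
 [ 499.3 -428.8]
 [ 430.9 -398.2]
 [ 451.9 -351.3]] [ 475.7 -390.1]
knob (array([ 505.1, -212.5,   73.3]), np.float64(0.9403155543361956)) [array([ 503.9, -211.2,   80. ]), array([ 503.6, -209.9,   90. ]), array([ 503.2, -208.5,  100. ])]
cap [576.8 -94.9 145. ]
rim [[ 530.6  -73.5]
 [ 541.5 -147.9]
 [ 448.9 -159.7]
 [ 437.1  -86.6]] [ 489.5 -116.9]
base [[ 682.7   -0.1]
 [ 705.5 -157.5]
 [ 439.7 -193.2]
 [ 418.6  -37.7]]
[8.1 7.7]
[8.3 7.8]
```

The rows are not in the units I measure in: shifts go in shares of 50 mm and turns go in shares of 180 degrees. I convert before sending: 33 mm is 0.66, -2.5 mm is -0.05.

```bash
cat >> h.py <<'E'
def to(P,yaw):
    "remaining move in tool axes (translate first, then turn about tool z)"
    from scipy.spatial.transform import Rotation as R
    s=env.state();r=R.from_euler('xyz',s['ee_rot'],degrees=True)
    g=R.from_euler('xyz',[180,0,yaw],degrees=True)
    print("d",np.round(r.inv().apply(np.array(P)-s['ee_pos']),1),"rv",np.round((r.inv()*g).as_rotvec(degrees=True),2),"F",np.round(s['force'],1),"t",round(s['time_s'],1))
E
echo '[[0.66,-0.05,0,0,0,0],[0.66,-0.05,0,0,0,0],[0.66,-0.05,0,0,0,0],[0.66,-0.05,0,0,0,0],[0.66,-0.05,0,0,0,0],[0.66,-0.05,0,0,0,0],[0.66,-0.05,0,0,0,0],[0.66,-0.05,0,0,0,0]]' | python3 drive.py 24 20
echo '[[0,0,0.3,0,0,0.0444],[0,0,0.3,0,0,0.0444],[0,0,0.3,0,0,0.0444],[0,0,0.3,0,0,0.0444],[0,0,0.3,0,0,0.0444],[0,0,0.3,0,0,0.0444],[0,0,0,0,0,0],[0,0,0,0,0,0]]' | python3 drive.py
python3 -c "
from h import *
to((475.7,-389.9,60),-24)
cv2.imwrite('pics/s1.png',imaging.grab_frame('scene'))"
```

```text
time_s: 0.9
ee_pos: [474.9, -390.2, 213.5]
ee_rot: [-180.0, 0.0, 25.0]
force: [0.3, -0.3, 0.5]
gripper_width: 30.3
gripper_force: 0.0
time_s: 1.7
ee_pos: [473.9, -391.2, 123.8]
ee_rot: [-180.0, 0.0, -22.8]
force: [-0.9, 0.7, 0.2]
gripper_width: 24.2
gripper_force: 0.0
d [ 1.2 -1.9 63.8] rv [-0.01  0.04  1.19] F [-0.9  0.7  0.2] t 1.7
```

View pics/s1.png

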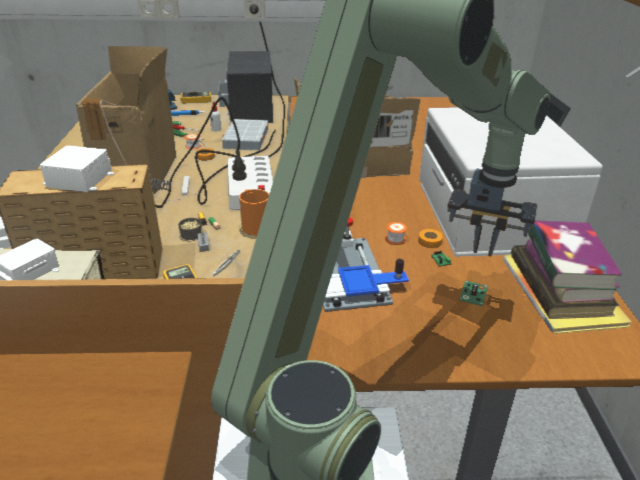

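The picture shows the gripper upright over the board (board at about (474,293)); the pocket and cap (350,222) are now visible too.

Scaled: 25 mm is 0.5, 20 mm is 0.4, 1.2 degrees is 0.0067.

```bash
echo '[[0.024,-0.038,0.3,0,0,0.0067],[0,0,0.5,0,0,0],[0,0,0.5,0,0,0],[0,0,0.4,0,0,0],[0,0,0.2,0,0,0],[0,0,0,0,0,0],[0,0,0,0,0,0]]' | python3 drive.py
echo '[[0,0,0.1,0,0,0],[0,0,0.1,0,0,0],[0,0,0.1,0,0,0],[0,0,0.07,0,0,0],[0,0,0,0,0,0],[0,0,0,0,0,0]]' | python3 drive.py
python3 -c "
from h import *
to((475.7,-389.9,9),-24)"
```

```text
time_s: 2.45
ee_pos: [476.6, -390.6, 30.1]
ee_rot: [180.0, -0.1, -24.1]
force: [-0.5, -0.3, 0.0]
gripper_width: 23.9
gripper_force: 0.0
time_s: 3.05
ee_pos: [475.9, -389.9, 10.4]
ee_rot: [-180.0, 0.0, -24.2]
force: [-0.1, 0.3, 0.3]
gripper_width: 23.5
gripper_force: 0.0
d [-0.2  0.   1.4] rv [-0.    0.01 -0.17] F [-0.1  0.3  0.3] t 3.0
```

Scaled: 1.4 mm is 0.028.

```bash
echo '[[0,0,0.028,0,0,0],[0,0,0,0,0,0],[0,0,0,0,0,0],[0,0,0,0,0,0],[0,0,0,0,0,0],[0,0,0,0,0,0],[0,0,0,0,0,0],[0,0,0,0,0,0]]' | python3 drive.py 4 20
echo '[[0,0,-0.2,0,0,0],[0,0,-0.4,0,0,0],[0,0,-0.6,0,0,0],[0,0,-0.6,0,0,0],[0,0,-0.6,0,0,0],[0,0,-0.4,0,0,0],[0,0,0,0,0,0],[0,0,0,0,0,0]]' | python3 drive.py
python3 -c "
from h import *
to((489.5,-116.9,150),8)
cv2.imwrite('pics/t2.png',imaging.grab_frame('top'));cv2.imwrite('pics/s2.png',imaging.grab_frame('scene'))
t=cv2.imread('pics/t2.png')[270:340,420:490];s=cv2.imread('pics/s2.png')
o=np.hstack([cv2.resize(t,(400,400),interpolation=2),cv2.resize(s[200:300,440:540],(400,400),interpolation=2)]);cv2.imwrite('pics/c2.png',o)
"
```

```text
time_s: 3.85
ee_pos: [475.9, -390.0, 9.1]
ee_rot: [180.0, -0.0, -24.2]
force: [-0.0, -1.0, -0.0]
gripper_width: 11.9
gripper_force: 20.0
time_s: 4.65
ee_pos: [475.6, -389.8, 149.2]
ee_rot: [180.0, -0.0, -24.2]
force: [-0.4, 0.5, -1.4]
gripper_width: 11.8
gripper_force: 20.0
d [ -99.1 -254.6   -0.9] rv [ 1.000e-02 -1.000e-02 -3.217e+01] F [-0.4  0.5 -1.4] t 4.7
```

View pics/c2.png

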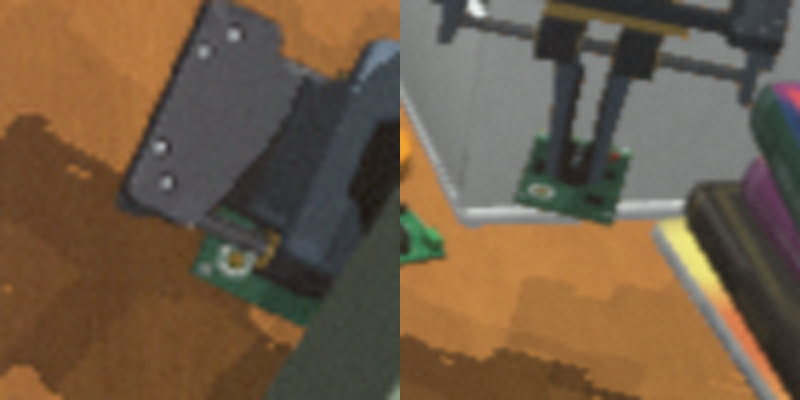

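The board is gripped level, with the white pad visible at scene (475,247). Next I check the pocket, knob and cap from the second view.

```bash
python3 -c "
from h import *
np.set_printoptions(precision=1,suppress=True)
print(atz('scene',(475.0,247.2),145))
s=cv2.imread('pics/s2.png')[205:315,300:420]
cv2.imwrite('pics/c3.png',cv2.resize(s,None,fx=5,fy=5,interpolation=2))
"
```

```text
[ 458.7 -366.4  145. ]
```

View pics/c3.png

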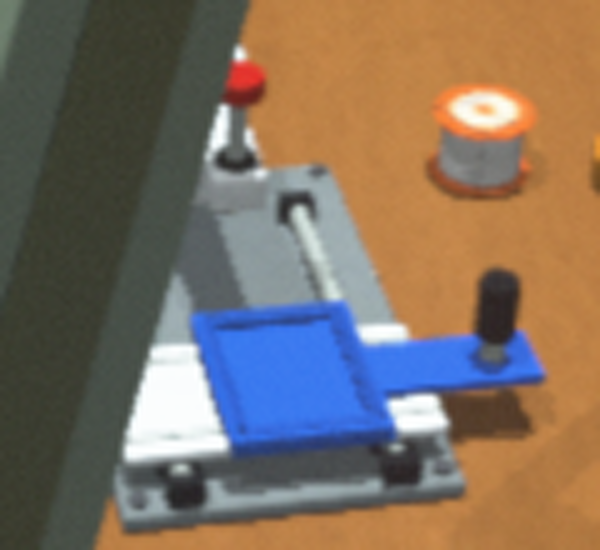

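```bash
python3 -c "
from h import *
np.set_printoptions(precision=1,suppress=True)
A=lambda u,v:C(u,v,4.5,290,200)
S=lambda u,v:C(u,v,5,300,205)
L=[]
for p,q in (((157,362),(192,315)),((298,345),(343,302)),((318,522),(396,437)),((178,541),(233,452))):
    r=tri(A(*p),S(*q));print(r);L.append(r[0])
L=np.array(L);print('rim',L.mean(0), [np.degrees(np.arctan2(*(L[a]-L[b])[[1,0]])) for a,b in((0,3),(1,2))])
print('knob',tri(A(427,417),S(497,277)))
print('cap',tri(A(206,256),S(245,80)))
"
```

```text
(array([530.6, -73.1,  40.1]), np.float64(0.7500490067525055))
(array([ 541.7, -147. ,   38.9]), np.float64(2.2075076128166793))
(array([ 448.8, -160.9,   30.7]), np.float64(0.6373366474840972))
(array([437. , -86.5,  32.6]), np.float64(0.5250342703170067))
rim [ 489.5 -116.9   35.5] [np.float64(8.147096141593705), np.float64(8.530740116041015)]
knob (array([ 503.9, -211.1,   79.9]), np.float64(0.09754965130706204))
cap (array([577. , -96.1, 142.3]), np.float64(2.3088023821670562))
```

Scaled: -31.9 mm is -0.638, -12.4 mm is -0.248.

```bash
echo '[[-0.248,-0.638,0,0,0,0],[-0.248,-0.638,0,0,0,0],[-0.248,-0.638,0,0,0,0],[-0.248,-0.638,0,0,0,0],[-0.248,-0.638,0,0,0,0],[-0.248,-0.638,0,0,0,0],[-0.248,-0.638,0,0,0,0],[-0.248,-0.638,0,0,0,0]]' | python3 drive.py
echo '[[0,0,0,0,0,-0.045],[0,0,0,0,0,-0.045],[0,0,0,0,0,-0.045],[0,0,0,0,0,-0.045],[0,0,0.4,0,0,0],[0,0,0.4,0,0,0],[0,0,0,0,0,0],[0,0,0,0,0,0]]' | python3 drive.py
python3 -c "
from h import *
to((489.7,-116.2,54),8.2)"
```

```text
time_s: 5.55
ee_pos: [488.9, -114.9, 147.6]
ee_rot: [180.0, 0.2, -24.2]
force: [-0.4, 0.4, -1.2]
gripper_width: 11.3
gripper_force: 20.0
time_s: 6.35
ee_pos: [489.3, -116.4, 108.3]
ee_rot: [-180.0, 0.1, 8.2]
force: [-0.3, 0.4, -0.1]
gripper_width: 11.5
gripper_force: 20.0
d [ 0.5 -0.1 54.3] rv [-0.05  0.12  0.02] F [-0.3  0.4 -0.1] t 6.3
```

Scaled: 20 mm is 0.4, 10 mm is 0.2.

```bash
echo '[[0,0,0.4,0,0,0],[0,0,0.4,0,0,0],[0,0,0.2,0,0,0],[0,0,0.06,0,0,0],[0,0,0,0,0,0],[0,0,0,0,0,0]]' | python3 drive.py
echo '[[0,0,0.04,0,0,0],[0,0,0.04,0,0,0],[0,0,0.04,0,0,0],[0,0,0,0,0,0]]' | python3 drive.py
echo '[[0,0,0.03,0,0,0],[0,0,0.03,0,0,0],[0,0,0,0,0,0]]' | python3 drive.py
```

```text
time_s: 6.95
ee_pos: [490.6, -116.7, 56.9]
ee_rot: [180.0, -0.1, 8.2]
force: [-0.2, -0.6, -1.1]
gripper_width: 12.0
gripper_force: 20.0
time_s: 7.35
ee_pos: [489.7, -116.5, 49.8]
ee_rot: [-180.0, 0.0, 8.2]
force: [-0.6, 0.1, 0.2]
gripper_width: 11.8
gripper_force: 20.0
time_s: 7.65
ee_pos: [489.7, -116.5, 46.8]
ee_rot: [-180.0, 0.0, 8.2]
force: [-0.1, -0.3, -0.4]
gripper_width: 11.9
gripper_force: 20.0
```

Scaled: 1 mm is 0.02, 0.7 mm is 0.014.

```bash
echo '[[0,0,0.02,0,0,0],[0,0,0.014,0,0,0],[0,0,0,0,0,0],[0,0,0,0,0,0]]' | python3 drive.py
echo '[[0,0,0.014,0,0,0],[0,0,0,0,0,0],[0,0,0,0,0,0]]' | python3 drive.py
echo '[[0,0,0.014,0,0,0],[0,0,0,0,0,0],[0,0,0,0,0,0]]' | python3 drive.py
echo '[[0,0,0.014,0,0,0],[0,0,0,0,0,0],[0,0,0,0,0,0]]' | python3 drive.py
```

```text
time_s: 8.05
ee_pos: [489.9, -116.5, 45.3]
ee_rot: [180.0, -0.0, 8.2]
force: [-0.7, 0.7, -0.5]
gripper_width: 12.0
gripper_force: 20.0
time_s: 8.35
ee_pos: [489.8, -116.5, 44.6]
ee_rot: [180.0, -0.0, 8.2]
force: [0.1, -0.3, -0.5]
gripper_width: 11.5
gripper_force: 20.0
time_s: 8.65
ee_pos: [489.8, -116.5, 43.9]
ee_rot: [180.0, 0.0, 8.2]
force: [0.6, 0.1, -0.8]
gripper_width: 11.7
gripper_force: 20.0
time_s: 8.95
ee_pos: [489.9, -116.5, 43.2]
ee_rot: [180.0, 0.0, 8.2]
force: [-0.7, 0.4, -0.8]
gripper_width: 11.6
gripper_force: 20.0
```

Scaled: 35 mm is 0.7, 30 mm is 0.6, -8.2 degrees is -0.0456.

```bash
echo '[[0,0,0,0,0,0],[0,0,0,0,0,0],[0,0,0,0,0,0]]' | python3 drive.py 24
echo '[[0,0,-0.1,0,0,0],[0,0,-0.3,0,0,0],[0,0,-0.5,0,0,0],[0,0,-0.5,0,0,0],[0,0,-0.3,0,0,0],[0,0,0,0,0,0]]' | python3 drive.py 
echo '[[0,0.6,0,0,0,-0.0456],[-0.08,0.7,0,0,0,-0.0456],[-0.16,0.6,0,0,0,-0.0456],[0,0,0,0,0,-0.0456],[0,0,0,0,0,-0.0456],[0,0,0,0,0,-0.0456],[0,0,0,0,0,-0.0456],[0,0,0,0,0,-0.0456]]' | python3 drive.py 50
echo '[[0,0,0,0,0,-0.0456],[0,0,0,0,0,-0.0456],[0,0,0,0,0,-0.0444],[0,0,0,0,0,0]]' | python3 drive.py
python3 -c "
from h import *
to((503.9,-211.1,55),98.2)
cv2.imwrite('pics/t4.png',imaging.grab_frame('top'));cv2.imwrite('pics/s4.png',imaging.grab_frame('scene'))
t=cv2.imread('pics/t4.png')[240:340,300:400];s=cv2.imread('pics/s4.png')
o=np.hstack([cv2.resize(t,(400,400),interpolation=2),cv2.resize(s[215:315,320:420],(400,400),interpolation=2)]);cv2.imwrite('pics/c4.png',o)
"
```

```text
time_s: 9.25
ee_pos: [489.9, -116.5, 43.3]
ee_rot: [180.0, -0.0, 8.2]
force: [-0.2, -0.7, 0.7]
gripper_width: 23.9
gripper_force: 0.0
time_s: 9.85
ee_pos: [491.5, -116.9, 130.7]
ee_rot: [179.9, -0.3, 8.2]
force: [0.2, -0.6, -0.2]
gripper_width: 24.1
gripper_force: 0.0
time_s: 10.65
ee_pos: [504.8, -211.3, 127.1]
ee_rot: [-179.9, -0.0, 74.2]
force: [-0.6, -0.5, 0.1]
gripper_width: 49.9
gripper_force: 0.0
time_s: 11.05
ee_pos: [504.8, -211.3, 127.2]
ee_rot: [-179.9, -0.1, 98.2]
force: [-0.5, 0.1, -0.9]
gripper_width: 49.9
gripper_force: 0.0
d [ 0.2 -0.8 72.2] rv [-0.09 -0.05  0.01] F [-0.5  0.1 -0.9] t 11.1
```

View pics/c4.png

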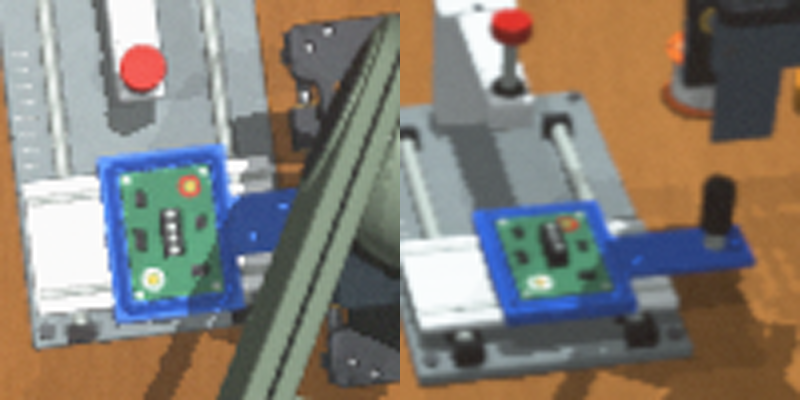

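Scaled: 25 mm is 0.5, 20 mm is 0.4.

```bash
echo '[[0.004,-0.016,0.4,0,0,0],[0,0,0.5,0,0,0],[0,0,0.3,0,0,0],[0,0,0.2,0,0,0],[0,0,0.06,0,0,0],[0,0,0,0,0,0]]' | python3 drive.py
echo '[[0,0,0,0,0,0],[0,0,0,0,0,0],[0,0,0,0,0,0],[0,0,0,0,0,0],[0,0,0,0,0,0],[0,0,0,0,0,0]]' | python3 drive.py 10 45
echo '[[0,-0.04,0,0,0,0],[0,-0.06,0,0,0,0],[0,-0.06,0,0,0,0],[0,-0.04,0,0,0,0],[0,0,0,0,0,0],[0,0,0,0,0,0]]' | python3 drive.py
```

```text
time_s: 11.75
ee_pos: [504.7, -211.5, 55.2]
ee_rot: [-180.0, -0.0, 98.2]
force: [-0.9, -0.6, 0.8]
gripper_width: 50.1
gripper_force: 0.0
time_s: 12.35
ee_pos: [504.1, -211.6, 55.6]
ee_rot: [-180.0, 0.0, 98.2]
force: [-2.2, -1.2, 3.0]
gripper_width: 18.6
gripper_force: 45.0
time_s: 12.95
ee_pos: [494.8, -213.0, 55.5]
ee_rot: [180.0, 0.0, 98.2]
force: [1.3, 1.2, 4.1]
gripper_width: 18.6
gripper_force: 45.0
```

Scaled: -1.5 mm is -0.03.

```bash
for i in 1 2; do :; done
echo '[[0,-0.03,0,0,0,0],[0,-0.03,0,0,0,0],[0,0,0,0,0,0],[0,0,0,0,0,0]]' | python3 drive.py
echo '[[0,-0.02,0,0,0,0],[0,-0.02,0,0,0,0],[0,0,0,0,0,0],[0,0,0,0,0,0]]' | python3 drive.py
echo '[[0,-0.02,0,0,0,0],[0,-0.02,0,0,0,0],[0,0,0,0,0,0],[0,0,0,0,0,0]]' | python3 drive.py
```

```text
time_s: 13.35
ee_pos: [491.8, -213.4, 55.5]
ee_rot: [180.0, 0.0, 98.2]
force: [2.1, 1.2, 5.0]
gripper_width: 18.6
gripper_force: 45.0
time_s: 13.75
ee_pos: [489.9, -213.7, 55.5]
ee_rot: [180.0, 0.0, 98.2]
force: [2.2, 1.1, 5.9]
gripper_width: 18.5
gripper_force: 45.0
time_s: 14.15
ee_pos: [487.8, -214.0, 55.5]
ee_rot: [180.0, 0.0, 98.2]
force: [3.5, 1.5, 5.0]
gripper_width: 18.8
gripper_force: 45.0
```

Scaled: -1 mm is -0.02.

```bash
echo '[[0,-0.02,0,0,0,0],[0,0,0,0,0,0],[0,0,0,0,0,0]]' | python3 drive.py
echo '[[0,-0.02,0,0,0,0],[0,0,0,0,0,0],[0,0,0,0,0,0]]' | python3 drive.py
echo '[[0,-0.02,0,0,0,0],[0,0,0,0,0,0],[0,0,0,0,0,0]]' | python3 drive.py
```

```text
time_s: 14.45
ee_pos: [487.3, -214.0, 55.5]
ee_rot: [179.9, 0.0, 98.2]
force: [3.4, 2.5, 6.1]
gripper_width: 18.8
gripper_force: 45.0
time_s: 14.75
ee_pos: [487.3, -214.0, 55.6]
ee_rot: [179.8, 0.0, 98.2]
force: [6.7, 3.9, 4.3]
gripper_width: 18.7
gripper_force: 45.0
time_s: 15.05
ee_pos: [487.3, -214.2, 55.6]
ee_rot: [179.7, 0.1, 98.2]
force: [9.4, 3.6, 2.4]
gripper_width: 18.7
gripper_force: 45.0
```

Scaled: -4 mm is -0.08, 2 mm is 0.04.

```bash
echo '[[0,0.04,0,0,0,0],[0,0.08,0,0,0,0],[0,0,0,0,0,0],[-0.08,0,0,0,0,0],[-0.08,0,0,0,0,0],[-0.08,0,0,0,0,0],[-0.08,0,0,0,0,0],[0,0,0,0,0,0]]' | python3 drive.py
echo '[[-0.04,0,0,0,0,0],[-0.04,0,0,0,0,0],[0,0,0,0,0,0],[0,0,0,0,0,0]]' | python3 drive.py
echo '[[-0.02,0,0,0,0,0],[0,0,0,0,0,0],[0,0,0,0,0,0]]' | python3 drive.py
echo '[[-0.02,0,0,0,0,0],[0,0,0,0,0,0],[0,0,0,0,0,0]]' | python3 drive.py
echo '[[-0.02,0,0,0,0,0],[0,0,0,0,0,0],[0,0,0,0,0,0]]' | python3 drive.py
```

```text
time_s: 15.85
ee_pos: [491.8, -229.4, 55.4]
ee_rot: [-179.9, -0.0, 98.2]
force: [0.4, 1.0, 7.9]
gripper_width: 18.4
gripper_force: 45.0
time_s: 16.25
ee_pos: [492.3, -233.0, 55.4]
ee_rot: [-179.9, -0.1, 98.2]
force: [-0.3, 2.5, 7.4]
gripper_width: 18.7
gripper_force: 45.0
time_s: 16.55
ee_pos: [492.4, -233.8, 55.4]
ee_rot: [-179.8, -0.1, 98.2]
force: [-0.6, 2.5, 8.9]
gripper_width: 18.9
gripper_force: 45.0
time_s: 16.85
ee_pos: [492.4, -234.0, 55.4]
ee_rot: [-179.8, -0.2, 98.2]
force: [-0.1, 6.0, 8.0]
gripper_width: 18.5
gripper_force: 45.0
time_s: 17.15
ee_pos: [492.4, -234.0, 55.3]
ee_rot: [-179.8, -0.3, 98.2]
force: [-1.1, 7.9, 9.8]
gripper_width: 18.9
gripper_force: 45.0
```

Scaled: 12 mm is 0.24, 10 mm is 0.2.

```bash
echo '[[0.06,0,0,0,0,0],[0,0.1,0,0,0,0],[0,0.2,0,0,0,0],[0,0.24,0,0,0,0],[0,0.24,0,0,0,0],[0,0.24,0,0,0,0],[0,0.24,0,0,0,0],[0,0.24,0,0,0,0]]' | python3 drive.py
echo '[[0,0.24,0,0,0,0],[0,0.24,0,0,0,0],[0,0.24,0,0,0,0],[0,0.16,0,0,0,0],[0,0.12,0,0,0,0],[0,0.08,0,0,0,0],[0,0,0,0,0,0],[0,0,0,0,0,0]]' | python3 drive.py
echo '[[-0.03,0,0,0,0,0],[0,0,0,0,0,0],[0,0,0,0,0,0]]' | python3 drive.py
echo '[[-0.02,0,0,0,0,0],[0,0,0,0,0,0],[0,0,0,0,0,0]]' | python3 drive.py
echo '[[-0.02,0,0,0,0,0],[0,0,0,0,0,0],[0,0,0,0,0,0]]' | python3 drive.py
```

```text
time_s: 17.95
ee_pos: [565.5, -223.0, 55.4]
ee_rot: [-179.7, -0.0, 98.3]
force: [-4.0, -0.2, 9.4]
gripper_width: 18.3
gripper_force: 45.0
time_s: 18.75
ee_pos: [620.0, -215.2, 55.5]
ee_rot: [-179.8, 0.0, 98.3]
force: [-1.1, -0.0, 7.6]
gripper_width: 19.0
gripper_force: 45.0
time_s: 19.05
ee_pos: [620.1, -215.8, 55.5]
ee_rot: [-179.8, -0.1, 98.2]
force: [-0.1, 3.0, 8.1]
gripper_width: 18.5
gripper_force: 45.0
time_s: 19.35
ee_pos: [620.0, -215.8, 55.4]
ee_rot: [-179.8, -0.2, 98.2]
force: [-0.5, 5.2, 8.3]
gripper_width: 18.8
gripper_force: 45.0
time_s: 19.65
ee_pos: [620.1, -215.9, 55.4]
ee_rot: [-179.8, -0.3, 98.2]
force: [-0.9, 7.3, 8.0]
gripper_width: 19.0
gripper_force: 45.0
```

Scaled: 6 mm is 0.12, 5 mm is 0.1.

```bash
cat >> h.py <<'E'
th=np.radians(8.07);ex=np.array([np.cos(th),np.sin(th)]);ey=np.array([-ex[1],ex[0]])
def sc(): p=env.state()['ee_pos'][:2];print("saddle %.2f carrier %.2f"%(ex@p-557.4,ey@p+270.8))
E
echo '[[0.08,0,0,0,0,0],[0.12,0,0,0,0,0],[0.1,0,0,0,0,0],[0.06,0,0,0,0,0],[0.018,-0.004,0,0,0,0],[0,0,0,0,0,0],[0,0,0,0,0,0]]' | python3 drive.py
python3 -c "from h import *;sc()"
```

```text
time_s: 20.35
ee_pos: [618.0, -201.0, 55.5]
ee_rot: [-179.9, 0.1, 98.3]
force: [0.7, -2.5, 6.1]
gripper_width: 18.6
gripper_force: 45.0
saddle 26.24 carrier -14.95
```

Scaled: 1.2 mm is 0.024, -0.5 mm is -0.01.

```bash
echo '[[0.024,-0.01,0,0,0,0],[0,0,0,0,0,0],[0,0,0,0,0,0],[0,0,0,0,0,0]]' | python3 drive.py
python3 -c "from h import *;sc()"
```

```text
time_s: 20.75
ee_pos: [617.8, -200.1, 55.6]
ee_rot: [-179.9, 0.2, 98.3]
force: [0.9, -2.7, 6.0]
gripper_width: 18.7
gripper_force: 45.0
saddle 26.22 carrier -14.01
```

Scaled: -25 mm is -0.5, -20 mm is -0.4.

```bash
echo '[[0,0,0,0,0,0],[0,0,0,0,0,0],[0,0,0,0,0,0],[0,0,0,0,0,0]]' | python3 drive.py 50 30
echo '[[0,0,-0.3,0,0,0],[0,0,-0.5,0,0,0],[0,0,-0.5,0,0,0],[0,0,-0.5,0,0,0],[0,0,-0.5,0,0,0],[0,0,-0.4,0,0,0],[0,0,-0.2,0,0,0],[0,0,0,0,0,0]]' | python3 drive.py
python3 -c "
from h import *
to((576.3,-93.9,175),98.2)
cv2.imwrite('pics/t5.png',imaging.grab_frame('top'));cv2.imwrite('pics/s5.png',imaging.grab_frame('scene'))
t=cv2.imread('pics/t5.png')[210:310,290:390];s=cv2.imread('pics/s5.png')
o=np.hstack([cv2.resize(t,(400,400),interpolation=2),cv2.resize(s[195:295,310:410],(400,400),interpolation=2)]);cv2.imwrite('pics/c5.png',o)
"
```

```text
time_s: 21.15
ee_pos: [617.4, -198.3, 54.5]
ee_rot: [-179.9, -0.0, 98.2]
force: [0.3, -0.8, 0.5]
gripper_width: 47.7
gripper_force: 0.0
time_s: 21.95
ee_pos: [618.7, -198.6, 201.4]
ee_rot: [179.9, 0.1, 98.2]
force: [0.3, -0.0, 0.5]
gripper_width: 50.1
gripper_force: 0.0
d [109.7 -27.   26.3] rv [0.12 0.07 0.03] F [ 0.3 -0.   0.5] t 21.9
```

View pics/c5.png

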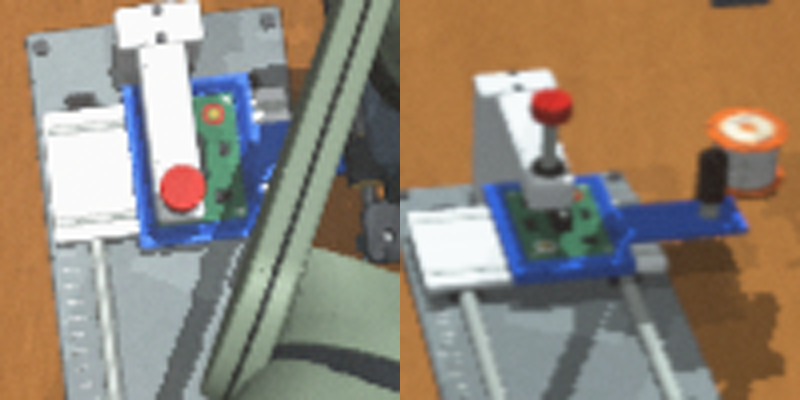

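```bash
python3 -c "
from h import *
np.set_printoptions(precision=2,suppress=True)
print(atz('top',C(213,114,4,290,210),39),'expect 631.7,-114.3')
t=cv2.imread('pics/t5.png').astype(int)
sub=t[233:244,337:349]; w=np.clip(sub[...,2]-sub[...,1]*1.0-10,0,None)+np.clip(np.minimum(sub[...,2],sub[...,1])-150,0,None)
yy,xx=np.mgrid[233:244,337:349];c=((w*xx).sum()/w.sum(),(w*yy).sum()/w.sum());print(c,atz('top',c,39))
print((sub[...,2]));print(sub[...,1])
print('knob',atz('scene',C(312.5,156,4,310,195),80), 'white scene',atz('scene',C(145,247,4,310,195),39),'red scene',atz('scene',C(178,195,4,310,195),39))
"
```

```text
[ 632.84 -115.52   39.  ] expect 631.7,-114.3
(np.float64(340.4964218455744), np.float64(238.3382297551789)) [ 632.18 -109.79   39.  ]
[[206  60  71  85  69  65  68  77  92  85  91  75]
 [220 107  93  88  88  84  87  95 147 222 149  75]
 [224  97  90  86  86  89 109  90 113 161 158  64]
 [230 100  88 103 162 200 183 194 150 104 108  93]
 [237 116  87 132 202 178 199 192 213  95  94  91]
 [242 137  96 137 184 189 230 208 198 120  98  94]
 [246 174  90 134 205 162 178 187 218  96  96  94]
 [247 190  89 104 150 178 183 198 147  95  93  87]
 [247 205  92  90 100 109 110 118 103  96  95  91]
 [248 215  92  92  90  87  89  89  90  95  93  92]
 [249 220  95  88  88  89  90  88  85  94  91  92]]
[[212  77  96 126  92  85  93 118 155 141 151 112]
 [227 154 147 143 136 134 141 155 184 233 190 113]
 [229 135 145 140 141 134 133 147 166 193 197  99]
 [234 136 141 136 114  96  99 102 137 161 169 156]
 [242 149 142 133 102 146 178 148 115 160 159 148]
 [243 162 140 119 116 176 198 174 114 150 163 160]
 [246 186 140 129 106 150 169 140 109 155 161 156]
 [247 200 143 140 117 104  99  96 123 158 158 148]
 [247 214 145 144 142 137 138 142 158 160 158 149]
 [248 223 138 146 145 143 142 144 147 157 159 153]
 [249 225 111 118 146 145 147 143 144 157 154 153]]
knob [ 616.01 -199.41   80.  ] white scene [578.09 -94.63  39.  ] red scene [ 634.88 -119.34   39.  ]
```

The rows are not in the units I measure in: shifts go in shares of 50 mm and turns go in shares of 180 degrees. I convert before sending: 30 mm is 0.6, 20 mm is 0.4.

```bash
echo '[[0.4,-0.14,0,0,0,0],[0.6,-0.2,0,0,0,0],[0.6,-0.2,0,0,0,0],[0.4,0,0,0,0,0],[0.194,0,0,0,0,0],[0,0,0,0,0,0],[0,0,0,0,0,0]]' | python3 drive.py 0 20
echo '[[0,0,0.24,0,0,0],[0,0,0.3,0,0,0],[0,0,0.3,0,0,0],[0,0,0.2,0,0,0],[0,0,0,0,0,0],[0,0,0,0,0,0]]' | python3 drive.py
python3 -c "
from h import *
to((576.3,-93.9,132),98.2)"
```

```text
time_s: 22.75
ee_pos: [575.9, -94.3, 199.6]
ee_rot: [-180.0, 0.0, 98.2]
force: [0.5, 0.2, -0.9]
gripper_width: 0.4
gripper_force: 0.0
time_s: 23.35
ee_pos: [576.0, -94.1, 148.1]
ee_rot: [-180.0, 0.0, 98.2]
force: [-0.1, -0.4, 0.1]
gripper_width: 0.1
gripper_force: 0.0
d [ 0.2  0.3 16.1] rv [-0.01  0.01 -0.  ] F [-0.1 -0.4  0.1] t 23.4
```

Scaled: 4 mm is 0.08, 2 mm is 0.04.

```bash
cat > ok.py <<'E'
# exit 1 once the vertical force shows contact
import sys,numpy as np
from workcell import env, imaging, order
f=env.state()['force'][2]; sys.exit(f>float(sys.argv[1]))
E
echo '[[0.004,0.006,0.08,0,0,0],[0,0,0.08,0,0,0],[0,0,0.08,0,0,0],[0,0,0.04,0,0,0],[0,0,0.02,0,0,0],[0,0,0,0,0,0]]' | python3 drive.py && python3 ok.py 3 &&
echo '[[0,0,0.02,0,0,0],[0,0,0.02,0,0,0],[0,0,0,0,0,0]]' | python3 drive.py | sed -n '2p;4p' && python3 ok.py 3 &&
echo '[[0,0,0.01,0,0,0],[0,0,0.01,0,0,0],[0,0,0,0,0,0]]' | python3 drive.py | sed -n '2p;4p' && python3 ok.py 3 &&
echo '[[0,0,0.01,0,0,0],[0,0,0.01,0,0,0],[0,0,0,0,0,0]]' | python3 drive.py | sed -n '2p;4p' && python3 ok.py 3 &&
echo '[[0,0,0.01,0,0,0],[0,0,0.01,0,0,0],[0,0,0,0,0,0]]' | python3 drive.py | sed -n '2p;4p' && python3 ok.py 3 &&
echo '[[0,0,0.01,0,0,0],[0,0,0.01,0,0,0],[0,0,0,0,0,0]]' | python3 drive.py | sed -n '2p;4p' && python3 ok.py 3 &&
echo '[[0,0,0.01,0,0,0],[0,0,0.01,0,0,0],[0,0,0,0,0,0]]' | python3 drive.py | sed -n '2p;4p' && python3 ok.py 3 &&
echo '[[0,0,0.01,0,0,0],[0,0,0.01,0,0,0],[0,0,0,0,0,0]]' | python3 drive.py | sed -n '2p;4p'
```

```text
time_s: 23.95
ee_pos: [576.1, -93.4, 133.2]
ee_rot: [180.0, 0.0, 98.2]
force: [0.0, 0.3, 0.6]
gripper_width: 0.6
gripper_force: 0.4False
```

Scaled: 1 mm is 0.02.

```bash
sed -i 's/sys.exit(f>float(sys.argv\[1\]))/sys.exit(int(f>float(sys.argv[1])))/' ok.py
echo '[[0,0,0.02,0,0,0],[0,0,0.02,0,0,0],[0,0,0,0,0,0]]' | python3 drive.py | sed -n '2p;4p' && python3 ok.py 3 &&
echo '[[0,0,0.01,0,0,0],[0,0,0.01,0,0,0],[0,0,0,0,0,0]]' | python3 drive.py | sed -n '2p;4p' && python3 ok.py 3 &&
echo '[[0,0,0.01,0,0,0],[0,0,0.01,0,0,0],[0,0,0,0,0,0]]' | python3 drive.py | sed -n '2p;4p' && python3 ok.py 3 &&
echo '[[0,0,0.01,0,0,0],[0,0,0.01,0,0,0],[0,0,0,0,0,0]]' | python3 drive.py | sed -n '2p;4p' && python3 ok.py 3 &&
echo '[[0,0,0.01,0,0,0],[0,0,0.01,0,0,0],[0,0,0,0,0,0]]' | python3 drive.py | sed -n '2p;4p' && python3 ok.py 3 &&
echo '[[0,0,0.01,0,0,0],[0,0,0.01,0,0,0],[0,0,0,0,0,0]]' | python3 drive.py | sed -n '2p;4p' && python3 ok.py 3 &&
echo '[[0,0,0.01,0,0,0],[0,0,0.01,0,0,0],[0,0,0,0,0,0]]' | python3 drive.py | sed -n '2p;4p' && python3 ok.py 3 &&
echo '[[0,0,0.01,0,0,0],[0,0,0.01,0,0,0],[0,0,0,0,0,0]]' | python3 drive.py | sed -n '2p;4p'
```

```text
ee_pos: [576.1, -93.4, 131.2]
force: [0.3, -0.1, 1.4]
ee_pos: [576.0, -93.4, 130.2]
force: [0.8, 0.3, 1.1]
ee_pos: [576.0, -93.4, 129.1]
force: [0.5, 0.5, 0.7]
ee_pos: [576.1, -93.5, 128.2]
force: [0.0, 0.2, 0.7]
ee_pos: [576.1, -93.4, 127.2]
force: [-0.6, 0.7, 0.9]
ee_pos: [576.1, -93.5, 126.1]
force: [0.3, 0.4, -0.0]
ee_pos: [576.1, -93.5, 125.2]
force: [-0.1, 0.6, 0.9]
ee_pos: [576.1, -93.5, 124.2]
force: [-0.2, 1.0, 1.1]
```

Scaled: 0.5 mm is 0.01.

```bash
echo '[[0,0,0.01,0,0,0],[0,0,0.01,0,0,0],[0,0,0,0,0,0]]' | python3 drive.py | sed -n '2p;4p' && python3 ok.py 3.2 &&
echo '[[0,0,0.01,0,0,0],[0,0,0.01,0,0,0],[0,0,0,0,0,0]]' | python3 drive.py | sed -n '2p;4p' && python3 ok.py 3.2 &&
echo '[[0,0,0.01,0,0,0],[0,0,0.01,0,0,0],[0,0,0,0,0,0]]' | python3 drive.py | sed -n '2p;4p' && python3 ok.py 3.2 &&
echo '[[0,0,0.01,0,0,0],[0,0,0.01,0,0,0],[0,0,0,0,0,0]]' | python3 drive.py | sed -n '2p;4p' && python3 ok.py 3.2 &&
echo '[[0,0,0.01,0,0,0],[0,0,0.01,0,0,0],[0,0,0,0,0,0]]' | python3 drive.py | sed -n '2p;4p' && python3 ok.py 3.2 &&
echo '[[0,0,0.01,0,0,0],[0,0,0.01,0,0,0],[0,0,0,0,0,0]]' | python3 drive.py | sed -n '2p;4p' && python3 ok.py 3.2 &&
echo '[[0,0,0.01,0,0,0],[0,0,0.01,0,0,0],[0,0,0,0,0,0]]' | python3 drive.py | sed -n '2p;4p' && python3 ok.py 3.2 &&
echo '[[0,0,0.01,0,0,0],[0,0,0.01,0,0,0],[0,0,0,0,0,0]]' | python3 drive.py | sed -n '2p;4p' && python3 ok.py 3.2 &&
echo '[[0,0,0.01,0,0,0],[0,0,0.01,0,0,0],[0,0,0,0,0,0]]' | python3 drive.py | sed -n '2p;4p'
```

```text
ee_pos: [576.1, -93.5, 123.2]
force: [-0.6, 0.7, 0.6]
ee_pos: [576.1, -93.5, 122.2]
force: [1.0, 0.2, 1.9]
ee_pos: [576.1, -93.5, 121.2]
force: [-0.5, 0.0, 1.2]
ee_pos: [576.0, -93.5, 120.2]
force: [0.2, 0.6, 2.2]
ee_pos: [576.1, -93.5, 119.2]
force: [-1.3, 1.6, 2.2]
ee_pos: [576.1, -93.5, 118.3]
force: [-0.3, 0.7, 2.1]
ee_pos: [576.1, -93.5, 117.8]
force: [-1.7, -0.0, 5.8]
```

Scaled: 0.4 mm is 0.008, 0.3 mm is 0.006.

```bash
echo '[[0,0,0.008,0,0,0],[0,0,0.006,0,0,0],[0,0,0,0,0,0],[0,0,0,0,0,0]]' | python3 drive.py
echo '[[0,0,0,0,0,0],[0,0,0,0,0,0],[0,0,0,0,0,0]]' | python3 drive.py
```

```text
time_s: 28.85
ee_pos: [576.1, -93.5, 117.7]
ee_rot: [180.0, 0.0, 98.2]
force: [-2.9, 0.7, 8.3]
gripper_width: 0.6
gripper_force: 4.2
time_s: 29.15
ee_pos: [576.1, -93.5, 117.7]
ee_rot: [180.0, 0.0, 98.2]
force: [-2.7, 1.4, 8.1]
gripper_width: 0.3
gripper_force: 4.1
```

Scaled: -30 mm is -0.6, -20 mm is -0.4.

```bash
echo '[[0,0,0,0,0,0],[0,0,0,0,0,0],[0,0,-0.08,0,0,0],[0,0,-0.16,0,0,0],[0,0,-0.24,0,0,0],[0,0,-0.4,0,0,0],[0,0,-0.6,0,0,0],[0,0,-0.2,0,0,0]]' | python3 drive.py
echo '[[-0.4,0.1,0,0,0,0],[-0.6,0.16,0,0,0,0],[-0.6,0.16,0,0,0,0],[-0.5,0.1,0,0,0,0],[-0.1,0,0,0,0,0],[0,0,0,0,0,0],[0,0,0,0,0,0]]' | python3 drive.py 50 45
python3 -c "
from h import *
to((617.5,-199.3,55),98.07)"
```

```text
time_s: 29.95
ee_pos: [577.6, -94.0, 204.0]
ee_rot: [179.7, 0.1, 98.2]
force: [0.0, -0.2, -0.8]
gripper_width: 0.3
gripper_force: 0.0
time_s: 30.65
ee_pos: [616.9, -198.2, 199.8]
ee_rot: [-179.9, -0.1, 98.2]
force: [-0.0, -0.3, 0.3]
gripper_width: 49.8
gripper_force: 0.0
d [ -1.4   0.6 144.8] rv [-0.08 -0.06  0.16] F [-0.  -0.3  0.3] t 30.6
```

Scaled: 35 mm is 0.7, 25 mm is 0.5.

```bash
echo '[[-0.024,0.012,0.5,0,0,0],[0,0,0.7,0,0,0],[0,0,0.7,0,0,0],[0,0,0.5,0,0,0],[0,0,0.3,0,0,0],[0,0,0.18,0,0,0],[0,0,0,0,0,0]]' | python3 drive.py
echo '[[0,0,0,0,0,0],[0,0,0,0,0,0],[0,0,0,0,0,0],[0,0,0,0,0,0],[0,0,0,0,0,0],[0,0,0,0,0,0]]' | python3 drive.py 10 45
python3 -c "from h import *;sc()"
echo '[[0,-0.08,0,0,0,0],[0,-0.16,0,0,0,0],[0,-0.2,0,0,0,0],[0,-0.24,0,0,0,0],[0,-0.2,0,0,0,0],[0,-0.12,0,0,0,0],[0,-0.04,0,0,0,0],[0,0,0,0,0,0]]' | python3 drive.py
echo '[[0.1,0,0,0,0,0],[0.16,0,0,0,0,0],[0.2,0,0,0,0,0],[0.16,0,0,0,0,0],[0.1,0,0,0,0,0],[0.06,0,0,0,0,0],[0,0,0,0,0,0],[0,0,0,0,0,0]]' | python3 drive.py
python3 -c "from h import *;sc()"
```

```text
time_s: 31.35
ee_pos: [617.5, -198.7, 55.6]
ee_rot: [-179.9, -0.1, 98.3]
force: [-0.4, 0.1, 1.4]
gripper_width: 50.0
gripper_force: 0.0
time_s: 31.95
ee_pos: [618.3, -199.9, 57.2]
ee_rot: [180.0, 0.0, 98.2]
force: [-1.7, -0.2, 3.8]
gripper_width: 18.7
gripper_force: 45.0
saddle 26.75 carrier -13.95
time_s: 32.75
ee_pos: [565.3, -207.5, 57.2]
ee_rot: [-180.0, 0.0, 98.2]
force: [0.6, 1.4, 6.2]
gripper_width: 18.7
gripper_force: 45.0
time_s: 33.55
ee_pos: [559.9, -169.5, 57.2]
ee_rot: [-179.9, 0.1, 98.2]
force: [1.0, -0.8, 6.3]
gripper_width: 19.1
gripper_force: 45.0
saddle -26.86 carrier 24.37
```

Scaled: 2 mm is 0.04.

```bash
echo '[[0.04,0,0,0,0,0],[0.04,0,0,0,0,0],[0,0,0,0,0,0],[0,0,0,0,0,0]]' | python3 drive.py | sed -n '2p;4p'
echo '[[0.02,0,0,0,0,0],[0,0,0,0,0,0],[0,0,0,0,0,0]]' | python3 drive.py | sed -n '2p;4p'
echo '[[0.02,0,0,0,0,0],[0,0,0,0,0,0],[0,0,0,0,0,0]]' | python3 drive.py | sed -n '2p;4p'
echo '[[0.02,0,0,0,0,0],[0,0,0,0,0,0],[0,0,0,0,0,0]]' | python3 drive.py | sed -n '2p;4p'
echo '[[0.02,0,0,0,0,0],[0,0,0,0,0,0],[0,0,0,0,0,0]]' | python3 drive.py | sed -n '2p;4p'
python3 -c "from h import *;sc()"
```

```text
ee_pos: [559.4, -166.0, 57.2]
force: [0.3, -2.1, 6.4]
ee_pos: [559.3, -165.1, 57.2]
force: [1.4, -1.9, 6.5]
ee_pos: [559.2, -164.2, 57.2]
force: [0.8, -2.9, 5.6]
ee_pos: [559.1, -163.7, 57.2]
force: [1.0, -5.0, 6.4]
ee_pos: [559.1, -163.6, 57.3]
force: [2.3, -7.8, 5.5]
saddle -26.83 carrier 30.31
```

Scaled: -6 mm is -0.12, -5 mm is -0.1.

```bash
echo '[[-0.08,0.01,0,0,0,0],[-0.12,0.01,0,0,0,0],[-0.1,0,0,0,0,0],[-0.06,0,0,0,0,0],[-0.01,0,0,0,0,0],[0,0,0,0,0,0],[0,0,0,0,0,0]]' | python3 drive.py | sed -n '2p;4p'
python3 -c "from h import *;sc()"
```

```text
ee_pos: [561.3, -178.8, 57.1]
force: [-2.3, 0.9, 8.7]
saddle -26.81 carrier 14.98
```

Scaled: 1 mm is 0.02, -0.7 mm is -0.014.

```bash
echo '[[-0.014,0.02,0,0,0,0],[0,0,0,0,0,0],[0,0,0,0,0,0],[0,0,0,0,0,0]]' | python3 drive.py | sed -n '2p;4p'
python3 -c "from h import *;sc()"
```

```text
ee_pos: [561.7, -179.1, 57.1]
force: [-2.6, 2.4, 8.2]
saddle -26.44 carrier 14.62
```

Within 0.5 mm. Relax the lag, release and check.

Scaled: -0.7 mm is -0.014, 0.5 mm is 0.01.

```bash
echo '[[-0.004,0.01,0,0,0,0],[0,0,0,0,0,0],[0.014,-0.014,0,0,0,0],[0,0,0,0,0,0]]' | python3 drive.py | sed -n '2p;4p'
python3 -c "from h import *;sc()"
echo '[[0,0,0,0,0,0],[0,0,0,0,0,0],[0,0,0,0,0,0],[0,0,0,0,0,0]]' | python3 drive.py 50 30
echo '[[0,0,-0.3,0,0,0],[0,0,-0.5,0,0,0],[0,0,-0.5,0,0,0],[0,0,-0.5,0,0,0],[0,0,-0.5,0,0,0],[0,0,-0.4,0,0,0],[0,0,-0.16,0,0,0],[0,0,0,0,0,0]]' | python3 drive.py
python3 -c "
from h import *
to((576.3,-93.9,135),98.2)
cv2.imwrite('pics/t6.png',imaging.grab_frame('top'));cv2.imwrite('pics/s6.png',imaging.grab_frame('scene'))
t=cv2.imread('pics/t6.png')[230:330,300:400];s=cv2.imread('pics/s6.png')
o=np.hstack([cv2.resize(t,(400,400),interpolation=2),cv2.resize(s[210:310,320:420],(400,400),interpolation=2)]);cv2.imwrite('pics/c6.png',o)
"
```

```text
ee_pos: [562.0, -179.1, 57.1]
force: [-1.3, 0.9, 8.4]
saddle -26.12 carrier 14.56
time_s: 37.05
ee_pos: [563.6, -178.9, 55.9]
ee_rot: [-179.9, -0.0, 98.2]
force: [-0.3, 0.4, 0.2]
gripper_width: 47.6
gripper_force: 0.0
time_s: 37.85
ee_pos: [564.9, -179.1, 200.2]
ee_rot: [179.9, 0.1, 98.2]
force: [0.3, 0.1, -0.2]
gripper_width: 49.9
gripper_force: 0.0
d [82.7 23.4 65.2] rv [0.08 0.05 0.03] F [ 0.3  0.1 -0.2] t 37.9
```

View pics/c6.png

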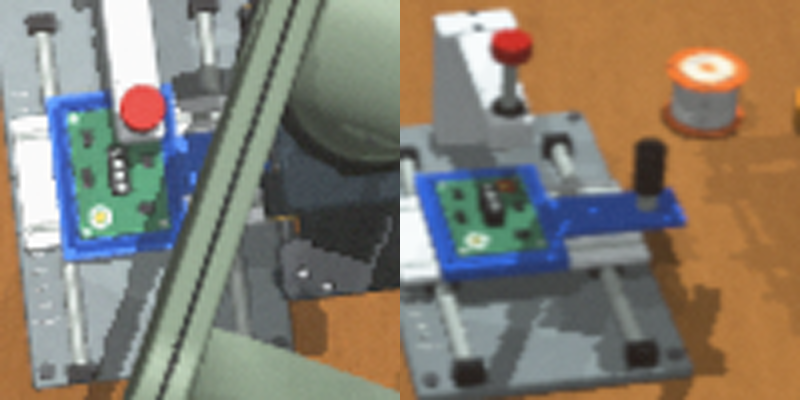

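```bash
python3 -c "
from h import *
np.set_printoptions(precision=2,suppress=True)
w=atz('top',C(100.5,216.5,4,300,230),39);c=atz('top',C(142,107,4,300,230),145);print(w,c,w-c,w-np.array([576.8,-94.9,0]),'want -55.4 20.4')
t=cv2.imread('pics/t6.png').astype(int)[278:291,318:332];m=t.min(2);print(m)
s=C(478-400,240,4,320,210);print(atz('scene',s,39),'want',576.3-55.4,-93.9+20.4, 'knob',atz('scene',C(251,147,4,320,210),80))
"
```

```text
[521.89 -74.27  39.  ] [577.08 -94.31 145.  ] [ -55.19   20.04 -106.  ] [-54.91  20.63  39.  ] want -55.4 20.4
[[ 88  92  93  95  92  96  96 100  97  90  58  67  88  77]
 [ 73  86  93  95  99 101  93  94  96  99  93  96  87  94]
 [ 72  90  97  94  91  99  95 100  99 100 101  96  98  96]
 [ 75  86  96  95  98 125 180 176 131  99 101  97  98  97]
 [ 74  79  95  96 141 218 194 201 218 166  97  96  97 102]
 [ 72  82  95 106 167 225 143 141 189 236  98  99  99  98]
 [ 64  96  96 108 161 196 122 126 181 242  97  96  97  97]
 [ 62  84 100 100 168 240 154 148 206 221  99  97 100  97]
 [ 60  87 110 100 124 193 234 241 181 123 100  95  98  97]
 [ 62  74 137 203 163 114 138 144 113  96  96  94  99  97]
 [ 60  65 115 190 169  96 100  97 103 104 101  85  76  72]
 [ 60  71  77 108  94  70  81  88  91  91  70  62  71  72]
 [ 59  79  80  81  75  73  70  65  60  61  60  60  57  62]]
[523.99 -75.05  39.  ] want 520.9 -73.5 knob [ 560.15 -179.32   80.  ]
```

Scaled: 25 mm is 0.5, 15 mm is 0.3.

```bash
echo '[[0.3,0.1,0,0,0,0],[0.5,0.16,0,0,0,0],[0.5,0.16,0,0,0,0],[0.26,0.048,0,0,0,0],[0.094,0,0,0,0,0],[0,0,0,0,0,0],[0,0,0,0,0,0]]' | python3 drive.py 0 20
echo '[[0,0,0.3,0,0,0],[0,0,0.36,0,0,0],[0,0,0.3,0,0,0],[0,0,0.16,0,0,0],[0,0,0.16,0,0,0],[0,0,0.1,0,0,0],[0,0,0,0,0,0]]' | python3 drive.py
echo '[[0,0,0.08,0,0,0],[0,0,0.04,0,0,0],[0,0,0.02,0,0,0],[0,0,0,0,0,0],[0,0,0,0,0,0]]' | python3 drive.py
```

```text
time_s: 38.65
ee_pos: [575.7, -94.3, 199.4]
ee_rot: [-180.0, 0.0, 98.2]
force: [0.4, -0.3, -0.0]
gripper_width: 0.5
gripper_force: 0.0
time_s: 39.35
ee_pos: [575.9, -94.0, 130.3]
ee_rot: [-180.0, 0.0, 98.2]
force: [-1.0, -0.2, 0.7]
gripper_width: 0.7
gripper_force: 0.5
time_s: 39.85
ee_pos: [576.3, -93.7, 123.7]
ee_rot: [180.0, 0.0, 98.2]
force: [0.9, -0.9, 1.4]
gripper_width: 0.6
gripper_force: 0.7
```

Scaled: 1 mm is 0.02.

```bash
echo '[[0,0,0.02,0,0,0],[0,0,0.02,0,0,0],[0,0,0.02,0,0,0],[0,0,0,0,0,0]]' | python3 drive.py | sed -n '2p;4p' && python3 ok.py 3.4 &&
echo '[[0,0,0.01,0,0,0],[0,0,0.01,0,0,0],[0,0,0,0,0,0]]' | python3 drive.py | sed -n '2p;4p' && python3 ok.py 3.4 &&
echo '[[0,0,0.01,0,0,0],[0,0,0.01,0,0,0],[0,0,0,0,0,0]]' | python3 drive.py | sed -n '2p;4p' && python3 ok.py 3.4 &&
echo '[[0,0,0.01,0,0,0],[0,0,0.01,0,0,0],[0,0,0,0,0,0]]' | python3 drive.py | sed -n '2p;4p' && python3 ok.py 3.4 &&
echo '[[0,0,0.01,0,0,0],[0,0,0.01,0,0,0],[0,0,0,0,0,0]]' | python3 drive.py | sed -n '2p;4p'
```

```text
ee_pos: [576.0, -93.6, 120.5]
force: [0.8, 0.2, 1.8]
ee_pos: [575.9, -93.6, 119.5]
force: [1.5, 0.7, 2.3]
ee_pos: [575.9, -93.6, 118.5]
force: [0.1, 0.1, 1.9]
ee_pos: [575.9, -93.6, 117.9]
force: [-0.3, 0.4, 4.2]
```

Scaled: 0.5 mm is 0.01.

```bash
echo '[[0,0,0.01,0,0,0],[0,0,0.01,0,0,0],[0,0,0,0,0,0],[0,0,0,0,0,0]]' | python3 drive.py | sed -n '2p;4p'
echo '[[0,0,0,0,0,0],[0,0,0,0,0,0],[0,0,0,0,0,0],[0,0,0,0,0,0],[0,0,0,0,0,0]]' | python3 drive.py | sed -n '2p;4p'
```

```text
ee_pos: [575.9, -93.6, 117.7]
force: [-1.5, 0.5, 8.7]
ee_pos: [575.9, -93.7, 117.7]
force: [-0.7, 1.0, 7.7]
```

Scaled: -20 mm is -0.4, -15 mm is -0.3.

```bash
echo '[[0,0,-0.06,0,0,0],[0,0,-0.12,0,0,0],[0,0,-0.2,0,0,0],[0,0,-0.3,0,0,0],[0,0,-0.4,0,0,0],[0,0,-0.4,0,0,0],[0,0,0,0,0,0],[0,0,0,0,0,0]]' | python3 drive.py
echo '[[-0.4,0,0,0,0,0],[-0.6,0,0,0,0,0],[-0.6,0,0,0,0,0],[-0.4,0,0,0,0,0],[0,0,0,0,0,0],[0,0,0,0,0,0]]' | python3 drive.py
python3 -c "
from h import *
cv2.imwrite('pics/t7.png',imaging.grab_frame('top'));s=imaging.grab_frame('scene')
t=cv2.imread('pics/t7.png')[230:330,300:400]
o=np.hstack([cv2.resize(t,(400,400),interpolation=2),cv2.resize(s[210:310,320:420],(400,400),interpolation=2)]);cv2.imwrite('pics/c7.png',o)
"
```

```text
time_s: 42.85
ee_pos: [575.5, -93.7, 190.3]
ee_rot: [-180.0, 0.0, 98.2]
force: [-1.1, -1.1, -0.8]
gripper_width: 1.0
gripper_force: 0.0
time_s: 43.45
ee_pos: [589.6, -192.3, 189.6]
ee_rot: [-179.9, -0.1, 98.2]
force: [0.4, -0.7, 0.2]
gripper_width: 0.3
gripper_force: 0.0
```

View pics/c7.png

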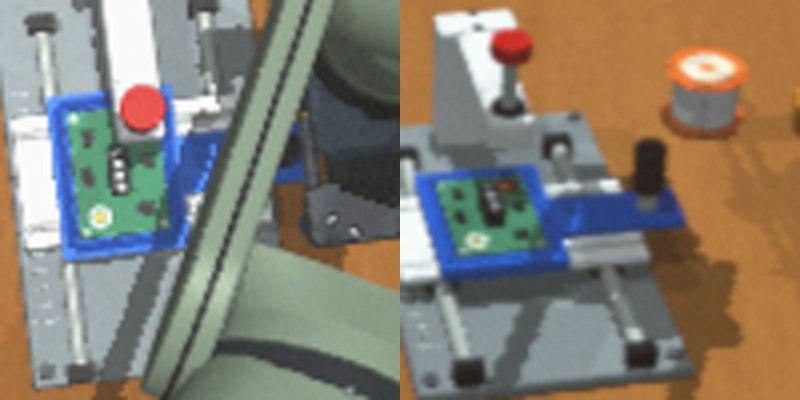

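The picture is unchanged: white pad at crop (100,217), cap back up at (142,107), and the board still seated. I'm handing it in.

```bash
python3 -c "
from workcell import env, imaging, order
print(order.job_done())"
```

```text
the job is handed in; nothing more can be done
None
```

I seated the board in the pocket, pressed the white-ringed pad and then the red-ringed pad at about 6–7 N each, left the red pad under the raised probe, and handed the job in at about 43.5 s; the hand-in gave no verdict.

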